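Unlatch the garnish caddy, break its stuck seal and hold the lid ajar

TASK

The garnish caddy's lid is latched and stuck on its rubber seal, and it needs airing before service. Swing the red latch lever right out until it points away from the caddy's front and leave it there, then pull the lid up by the blue bar on top until the seal lets go, keeping control so that it never flies open more than about 8 cm at the front. Finish while still holding the bar, with the lid steady and about 3 cm open at its front edge, and leave the other things on the table alone.

Things in the scene. Friction and masses are not known exactly. Their poses are not given: they have to be found in the camera images.
- caddy: Black bar garnish caddy with clear, white-edged lid, 352 mm wide (y) x 194 mm deep (x, with the lid's lip) x 118 mm high to the lid's flat top. Fixed to the table. Origin: on the table under its centre; x points to its back (hinge side), y to the left seen from the front, z up. Its front (-x) faces the robot, turned by up to about 15 degrees.
- caddy_lid (a joint): Hinge of the clear lid along the caddy's back, rad: 0 shut, grows as its front rises (1.83 fully open). The front edge is 165 mm from the hinge, so 0.18 rad is about 30 mm open at the front. While the latch lever is over the lid's lug the lid can lift only about 0.01 rad. It does not stay up: released, it sinks back and rests on the seal at about 0.07 rad.
- lid_hinge (a point): A fixed point on the lid's hinge line, at the middle of the caddy's back: 86 mm behind the caddy's origin, 95 mm above the table. The hinge line runs along the caddy's y.
- lid_pull: Blue pull bar fixed on the lid near its front: a round bar 12 mm thick, 90 mm long, along the caddy's y, on two standoffs 84 mm apart. Origin: on the lid's top surface below the bar's middle (lid shut: 40 mm in front and 20 mm right (-y) of the caddy's centre, 118 mm above the table). z is up off the lid, y along the bar.
- pull_grip (a point): Centre of the pull bar, 32 mm above the lid's top (150 mm above the table when shut), 126 mm in front of and 55 mm above the hinge line; 26 mm free below it. Unlatched, the seal resists most at the start: 10 to 20 N of upward pull here; it gives way within the first 0.09 rad of lid (about 11 mm here), where the lid kicks up slightly, and then only its weight is felt.
- latch (a joint): Red latch lever on the caddy's front, turning on an upright pivot, rad: 0 latched (lever along the caddy's front, pointing to -y, over the lid's lug), grows as its free end swings out to -x (clockwise seen from above) up to the stop at 1.5, where it points away from the front. Starts between 0 and 0.15. Light friction (1 to 2 N at the peg); stays where it is left.
- latch_peg (a point): Top centre of the red upright round peg on the lever's free end: 12 mm thick, free from 107 mm to 153.5 mm above the table, 64 mm from the pivot; this point is 153.5 mm above the table. The lid's top behind it is 118 mm high.
- latch_pivot (a point): Pivot of the lever (fixed), in the caddy's frame 94 mm to the front (-x), 150 mm to the left (+y), 99.5 mm above the table.
- salt_shaker: Bystander: glass salt shaker, 44 x 44 x 90 mm, loose; origin under its centre. Left of the caddy.
- chilli_sauce: Bystander: small sauce bottle with pink sauce and a gold cap, 45 x 46 x 193 mm, loose; origin under its centre. Left of the caddy, to the back.
- tumbler2: Bystander: clear stemless tumbler, 84 x 84 x 85 mm, loose; origin under its centre. Right of the caddy.
- jigger: Bystander: steel hourglass jigger, 44 x 44 x 84 mm, loose; origin under its centre. Right of the caddy, nearer the robot.
- soda_can: Bystander: orange soda can, 53 x 53 x 134 mm, loose; origin under its centre. Right of the caddy, to the back.

How it is judged:
By the outcome, as a careful person would: the job done as asked, in the order asked, and still so for the second after the job is handed in, while the arm keeps its last pose, push and grip.
It also fails if it takes over 42 s, if anything falls off the work surface, if the arm or the gripper's body presses on something with over 40 N, if the wrist force passes 120 N, or if a joint passes its speed limit or range.

ROBOT

A 6-joint arm with a two-finger parallel gripper is mounted at the origin on the work surface; the furniture and walls round the work are solid. World frame = base frame: x ahead of the robot, y to its left, z up, the work surface at z = 0. Lengths are in mm, angles in degrees, forces in N, time in s.
With the tool pointing down it reaches from about 300 to 850 mm from the base axis. Payload 4.2 kg.
Tool frame: the origin (TCP) lies midway between the tips of the shut fingers; the grasp point (between the pads) lies 19 mm behind it; z points along the fingers, y is the line along which they close (so a half turn about z gives the same grasp; the last joint's range is limited). The gripper opens to 91 mm and grips with 3 to 60 N. Pads are 32 mm wide; open, the fingers measure 118 mm over their backs; the gripper's body (76 mm by 178 mm) begins 60 mm behind the grasp point.
Start: joints at [-65.661, 18.312, 89.639, -0, 72.044, -1.146], TCP at [247.415, -519.066, 213.976] pointing down, gripper open.
Joint ranges: [-177.97, 177.97], [-48.28, 115.42], [12.27, 149.76], [-77.06, 257.06], [2.81, 150.46], [-146.56, 146.56]. Speed limits (degrees/s): [147.25, 147.25, 180, 180, 180, 180].

INTERFACE

Orientations are given as [roll, pitch, yaw] about the fixed x, y, z axes, in that order (R = Rz(yaw) Ry(pitch) Rx(roll)).
In Python, from workcell import env gives the robot as it stands.
- The arm moves only by the shell command python3 -m jog 'ROWS' [FORCE]. ROWS is a JSON object of lists of equal length, an entry for each row: "jaw": the finger opening in mm, from 0 to 91.2; "slide": the shift along the tool's x, y, z in units of 30 mm (1.0 is 30 mm), a list of three; "spin": the turn about the tool's z in units of 8 degrees (1.0 is 8 degrees). In form: {"jaw": [jaw, ...], "slide": [[dx, dy, dz], ...], "spin": [spin, ...]}. A call has 1 to 10 rows; each row shifts and turns the commanded pose from where the row before left it, along the tool's axes as they then stand; what a row does not reach is not made up. A row lasts 1/10 s, in which the tool goes at most 50 mm and 8.59 degrees, less where a joint would pass 70% of its speed; a pose out of reach is approached as far as the arm can. A call is refused whole if a number of a shift passes 1 or a number of a turn 1, either way. A call with a gripper value outside its range is refused whole. The fingers move at their own pace and stop on an object; FORCE is the grip in N (left out, the last holds). Time passes only in rows, so rows that do not move let the fingers close. It gives the time, the measured TCP pose, the force, the opening and the grip force at its end, in the units of the state.
- env.state(): the state, without advancing time (a new reading comes with each control period).
- env.grab_frame(name): name is "scene" or "top"; returns the picture (400x640x3 uint8, red, green, blue); there is no depth.
- env.camera_model(name): a dict with "fx", "fy", "cx", "cy" (pixels), "camera_from_world" (4x4, takes a point from world to camera coordinates). Camera axes: x right, y up, looking along -z (the intrinsics and any distortion apply to the point x, -y, -z); pixel columns grow to the right and rows downward; lengths in mm; the calibration is good to about 2 mm. A picture is of the moment at which its call begins. camera_model takes no time and is no camera call.
- env.job_done(): hands the job in; it is judged then, once.
The state is a dict: "time_s": time; "qpos": joint angles; "qvel": joint speeds; "effort": joint torques, N m; "ee_pos": TCP position; "ee_rot": TCP orientation; "force": force on the tool from outside, world axes, zero at the start; "torque": the same for the moment, N m; "gripper_width": finger opening in mm; "gripper_force": force on a finger pad.
Only numpy, scipy, OpenCV 4.12 (cv2) and the standard library are available. Lean on these libraries where they do the work, as an engineer would, in place of code of your own. Each camera call takes 0.05 s, during which the arm holds its last target. There are 200 camera calls.

## Working session

There is one attempt and no reset: what is moved stays moved. The work goes in short steps, Python scripts to look and compute and a shell command to move; the robot and the scene stay as the last step left them, time stands still between calls to the robot, and variables do not carry over. Pictures are saved under pics/ and viewed, at most 10 in all, crops included, and the job is handed in when it is done.

```bash
mkdir -p pics; ls
python3 - <<'E'
from workcell import env
import cv2, numpy as np
for n in ("scene","top"):
    im=env.grab_frame(n); cv2.imwrite(f"pics/{n}0.png",im[:,:,::-1])
    m=env.camera_model(n); print(n,{k:(np.round(v,3).tolist() if k=="camera_from_world" else v) for k,v in m.items()})
s=env.state(); print(s)
E
```

```text
pics
scene {'fx': 477.6361334916775, 'fy': 477.6361334916775, 'cx': 314.31598948089936, 'cy': 200.60037710807703, 'camera_from_world': [[-0.871, -0.491, 0.003, 522.805], [0.378, -0.667, 0.643, -330.838], [-0.313, 0.561, 0.766, -1494.676], [0.0, 0.0, 0.0, 1.0]]}
top {'fx': 394.9498346630293, 'fy': 394.9498346630293, 'cx': 317.5824311753918, 'cy': 197.26151718412046, 'camera_from_world': [[0.048, -0.999, 0.001, -60.044], [0.974, 0.047, 0.221, -634.369], [-0.221, -0.009, 0.975, -1211.307], [0.0, 0.0, 0.0, 1.0]]}
{'time_s': 0.1, 'qpos': array([-6.56598024e+01,  1.83461120e+01,  8.96997229e+01,  5.41922050e-04,
        7.20433222e+01, -1.14524744e+00]), 'qvel': array([-0.02110828, -0.07264523, -0.20046077,  0.05300875,  0.04450149,
       -0.06696883]), 'effort': array([-1.89781649e-04, -4.13332987e+01, -2.32509685e+01,  7.28377886e-02,
        4.22062667e-02, -6.26473388e-05]), 'ee_pos': array([ 247.2346279 , -518.6317755 ,  213.22097971]), 'ee_rot': array([-1.79910871e+02, -2.29714502e-03,  2.54852758e+01]), 'force': array([-0.15814663, -0.53190059, -0.55880541]), 'torque': array([ 0.05003212, -0.04784646,  0.0065489 ]), 'gripper_force': 0.0, 'gripper_width': 90.89157138810332}
```

View pics/scene0.png

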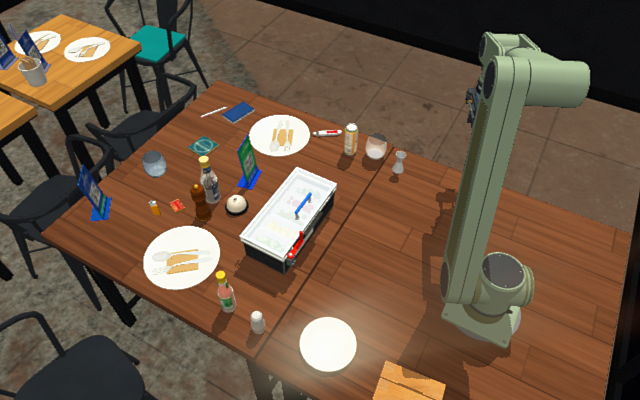

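View pics/top0.png

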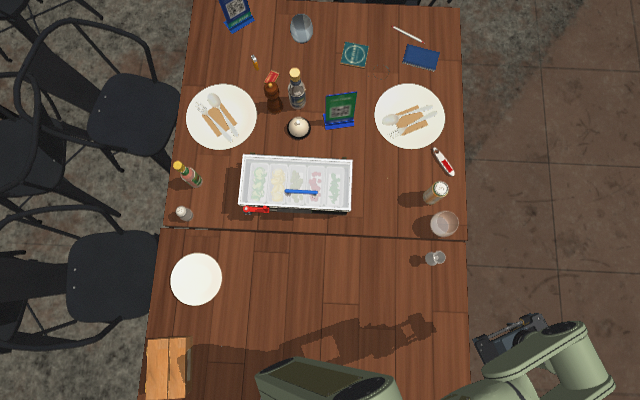

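The scene view shows the caddy with its blue bar near (303,205) and the red lever near (293,248). In the top view the bar is near (301,191) and the lever near (256,209). Next I'll mask both and triangulate.

```bash
cat > h.py <<'E'
from workcell import env
import cv2, numpy as np
def cam(n):
    m=env.camera_model(n); T=np.array(m["camera_from_world"]); K=np.array([[m["fx"],0,m["cx"]],[0,m["fy"],m["cy"]],[0,0,1]])
    return K@np.diag([1,-1,-1])@T[:3], T, K
def proj(n,X):
    p=cam(n)[0]@np.append(X,1); return p[:2]/p[2]
def plane(n,uv,z):
    P=cam(n)[0]; H=np.c_[P[:,0],P[:,1],P[:,2]*z+P[:,3]]
    x=np.linalg.solve(H,[uv[0],uv[1],1]); return np.array([x[0]/x[2],x[1]/x[2],z])
def tri(a,b):
    X=cv2.triangulatePoints(cam("scene")[0],cam("top")[0],np.array(a,float).reshape(2,1),np.array(b,float).reshape(2,1))
    X=(X[:3]/X[3]).ravel(); e=[np.linalg.norm(proj("scene",X)-a),np.linalg.norm(proj("top",X)-b)]
    return X,np.round(e,2)
def mask(im,col,box):
    h=cv2.cvtColor(im,cv2.COLOR_RGB2HSV)
    m=cv2.inRange(h,(100,120,60),(125,255,255)) if col=="blue" else cv2.inRange(h,(0,150,70),(8,255,255))|cv2.inRange(h,(172,150,70),(180,255,255))
    k=np.zeros_like(m); x0,y0,x1,y1=box; k[y0:y1,x0:x1]=m[y0:y1,x0:x1]
    n,l,s,_=cv2.connectedComponentsWithStats(k); i=1+np.argmax(s[1:,4]); return (l==i)
E
python3 - <<'E'
from h import *
B={"scene":dict(blue=(285,185,325,225),red=(278,228,310,270)),"top":dict(blue=(278,183,325,200),red=(236,200,280,218))}
C=[]
for n in B:
    im=env.grab_frame(n)
    for c in ("blue","red"):
        m=mask(im,c,B[n][c]); v,u=np.nonzero(m); p=np.c_[u,v].astype(float)
        d=np.linalg.svd(p-p.mean(0),full_matrices=False)[2][0]; t=(p-p.mean(0))@d
        print(n,c,len(u),p.mean(0).round(1),"ends",p[t<t.min()+2].mean(0).round(1),p[t>t.max()-2].mean(0).round(1),"box",u.min(),u.max(),v.min(),v.max())
    x0,y0,x1,y1=(235,160,345,280) if n=="scene" else (230,145,360,220)
    C.append(cv2.resize(im[y0:y1,x0:x1],(520,300 if n=="top" else 567),interpolation=cv2.INTER_CUBIC))
cv2.imwrite("pics/cs.png",C[0][:,:,::-1]); cv2.imwrite("pics/ct.png",C[1][:,:,::-1])
E
```

```text
scene blue 72 [302.6 202.8] ends [309.6 193.8] [295.4 212.2] box 295 310 193 213
scene red 140 [296.1 245.8] ends [301. 232.] [289.2 256.9] box 287 303 231 258
top blue 99 [300.4 191.2] ends [286.  190.2] [315.8 192.2] box 285 317 189 193
top red 149 [256.7 209.2] ends [243.1 207.9] [268.2 210. ] box 242 269 205 212
```

View pics/cs.png

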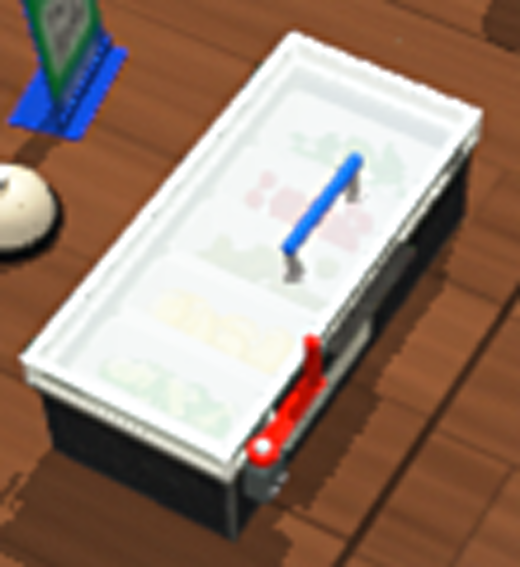

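View pics/ct.png

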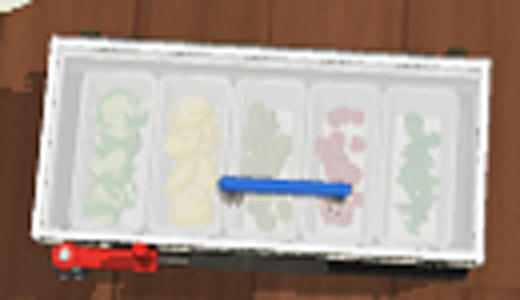

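The crops show the bar clear on the lid, the lever lying along the front, its pivot cap at top (246,208.8) / scene (290.6,254.6), and the peg top near scene (301,232) / top (268,208).

```bash
cat > m.py <<'E'
from h import *
f=lambda n,a,b:print(n,*[np.round(x,1) for x in tri(a,b)])
f("bar",(302.6,202.8),(300.4,191.2)); f("barL",(295.2,212.6),(285.3,190.2)); f("barR",(309.9,193.4),(316.7,192.2))
f("pivot cap",(290.6,254.6),(246,208.8)); f("peg",(301,232),(268,207.8))
# plane rays, z=150 for bar, 153.5 peg
for n,c,l,r,pg in (("scene",(302.6,202.8),(295.2,212.6),(309.9,193.4),(301,232)),("top",(300.4,191.2),(285.3,190.2),(316.7,192.2),(268,207.8))):
    L,R,c=plane(n,l,150),plane(n,r,150),plane(n,c,150); d=L-R
    print(n,c.round(1),"len",np.linalg.norm(d).round(1),"bar dir yaw of y",np.degrees(np.arctan2(-d[0],d[1])).round(2),"peg",plane(n,pg,153.5).round(1))
# lid corners in top crop at z=118
k=lambda u,v:(230+u/4,145+v/4)
cs=[plane("top",k(*q),118) for q in ((55,38),(490,60),(36,240),(482,263))]
for c in cs: print("corner",c.round(1))
d=cs[0]-cs[1]; print(np.degrees(np.arctan2(-d[0],d[1]))); d=cs[2]-cs[3]; print(np.degrees(np.arctan2(-d[0],d[1])))
E
python3 m.py
```

```text
bar [632.7  22.4 155.5] [0.2 0.4]
barL [633.6  68.4 154. ] [0.3 0.5]
barR [633.1 -27.1 152.3] [0.1 0.2]
pivot cap [578.3 190.8 112.6] [0.3 0.4]
peg [580.9 118.9 143.2] [0.2 0.3]
scene [634.3  18.4 150. ] len 94.5 bar dir yaw of y -0.41 peg [577.5 125.4 153.5]
top [635.1  22.9 150. ] len 96.1 bar dir yaw of y -0.99 peg [578.1 117.3 153.5]
corner [754.8 212.8 118. ]
corner [ 753.1 -135.6  118. ]
corner [589.5 212.9 118. ]
corner [ 587.9 -134.1  118. ]
-0.27600795629207364
-0.25564907404607856
```

```bash
python3 -m jog '{"jaw":[50,50,50,50,50,50,50,50,50],"slide":[[0,0,0],[0,0,0],[0,0,0],[0,0,0],[0,0,0],[0,0,0],[0,0,0],[0,0,0],[0,0,0]],"spin":[-1,-1,-1,-1,-1,-1,-1,-1,0]}' 20
```

```text
time_s: 1.1
ee_pos: [247.3, -519.0, 213.7]
ee_rot: [-180.0, -0.0, 89.5]
force: [0.3, 0.8, -1.0]
gripper_width: 49.5
gripper_force: 0.0
```

```bash
python3 -m jog '{"jaw":[50,50,50,50,50,50,50,50,50,50],"slide":[[0.5,0.25,0],[1,0.5,0],[1,0.5,0],[1,0.5,0],[1,0.5,0],[1,0.5,0],[1,0.5,0],[1,0.5,0],[1,0.5,0],[1,0.5,0]],"spin":[0,0,0,0,0,0,0,0,0,0]}' && python3 -m jog '{"jaw":[50,50,50,50,50,50,50,50,50,50],"slide":[[1,0.5,0],[1,0.5,0],[1,0.5,0],[1,0.5,0],[1,0.5,0],[1,0.5,0],[1,0.5,0],[1,0.5,0],[1,0.5,0],[0.5,0.4,0]],"spin":[0,0,0,0,0,0,0,0,0,0]}'
```

```text
time_s: 2.1
ee_pos: [392.6, -232.9, 214.0]
ee_rot: [180.0, -0.0, 89.4]
force: [0.0, -0.5, 0.4]
gripper_width: 50.0
gripper_force: 0.0
time_s: 3.1
ee_pos: [541.9, 51.2, 213.9]
ee_rot: [-180.0, -0.0, 89.5]
force: [0.5, -0.2, -0.5]
gripper_width: 49.9
gripper_force: 0.0
```

```bash
python3 -m jog '{"jaw":[50,50,50,50,50],"slide":[[0.85,0.4,0],[0.85,0.4,0],[0.8,0.4,0.5],[0,0,0.5],[0,0,0]],"spin":[0,0,0,0,0]}'
python3 - <<'E'
from h import *
C=[]
for n,(x0,y0,x1,y1) in dict(scene=(240,150,360,270),top=(210,140,330,260)).items():
    C.append(cv2.resize(env.grab_frame(n)[y0:y1,x0:x1],(400,400),interpolation=cv2.INTER_CUBIC))
cv2.imwrite("pics/a1.png",np.hstack(C)[:,:,::-1])
E
```

```text
time_s: 3.6
ee_pos: [577.0, 123.2, 181.6]
ee_rot: [-179.7, 0.1, 89.5]
force: [-0.9, -0.3, -0.1]
gripper_width: 50.1
gripper_force: 0.0
```

View pics/a1.png

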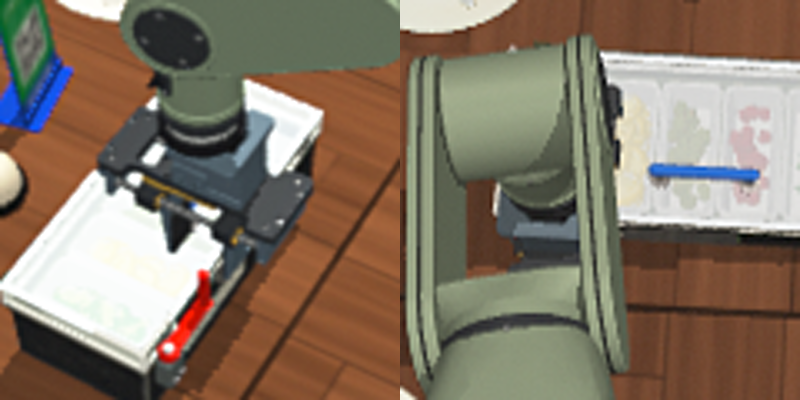

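The left crop shows the open fingers straddling the line of the peg: peg top at (205,275), inner finger tip near (178,245) over the lid. They are still above the peg, so I'll descend and grip it.

```bash
python3 -m jog '{"jaw":[50,50,50,50,50],"slide":[[0.1,0,0.5],[0,0,0.5],[0,0,0.5],[0,0,0.4],[0,0,0]],"spin":[0,0,0,0,0]}' && python3 -m jog '{"jaw":[8,8,8,8,8,8],"slide":[[0,0,0],[0,0,0],[0,0,0],[0,0,0],[0,0,0],[0,0,0]],"spin":[0,0,0,0,0,0]}' 15
```

```text
time_s: 4.2
ee_pos: [577.9, 125.3, 126.1]
ee_rot: [-179.9, 0.0, 89.4]
force: [-0.3, -0.2, -0.1]
gripper_width: 50.2
gripper_force: 0.0
time_s: 4.8
ee_pos: [579.1, 125.9, 127.2]
ee_rot: [179.9, 0.0, 89.5]
force: [0.5, -0.5, 1.3]
gripper_width: 11.4
gripper_force: 15.0
```

```bash
python3 -m jog '{"jaw":[8,8,8,8,8],"slide":[[0.03,-0.37,0],[0.1,-0.36,0],[0.16,-0.34,0],[0.21,-0.3,0],[0,0,0]],"spin":[0,0,0,0,0]}'
```

```text
time_s: 5.3
ee_pos: [535.6, 142.5, 127.2]
ee_rot: [-179.9, -0.0, 89.5]
force: [-1.7, -1.6, 3.5]
gripper_width: 11.1
gripper_force: 15.0
```

```bash
python3 -m jog '{"jaw":[8,8,8,8,8,8],"slide":[[0.26,-0.26,0],[0.3,-0.21,0],[0.34,-0.16,0],[0.36,-0.1,0],[0.22,-0.03,0],[0,0,0]],"spin":[0,0,0,0,0,0]}'
```

```text
time_s: 5.9
ee_pos: [516.6, 185.4, 127.0]
ee_rot: [179.8, 0.2, 89.7]
force: [5.4, -6.4, 1.9]
gripper_width: 11.3
gripper_force: 15.0
```

```bash
python3 -m jog '{"jaw":[8,8],"slide":[[0.08,0.03,0],[0,0,0]],"spin":[0,0]}'
python3 - <<'E'
from h import *
C=[]
for n,(x0,y0,x1,y1) in dict(scene=(240,180,360,300),top=(210,140,330,260)).items():
    C.append(cv2.resize(env.grab_frame(n)[y0:y1,x0:x1],(400,400),interpolation=cv2.INTER_CUBIC))
cv2.imwrite("pics/a2.png",np.hstack(C)[:,:,::-1])
E
```

```text
time_s: 6.1
ee_pos: [516.6, 185.8, 127.0]
ee_rot: [180.0, 0.4, 89.6]
force: [3.8, -11.4, 3.6]
gripper_width: 11.6
gripper_force: 15.0
```

View pics/a2.png

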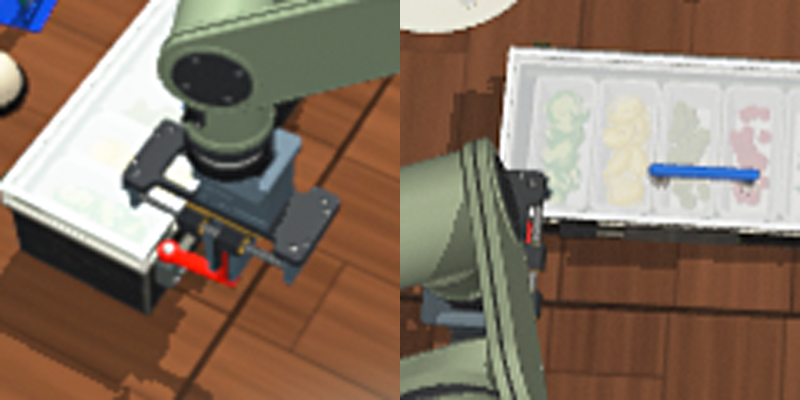

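The lever (168,247 to 230,280 in the left crop) now points away from the front. The force has climbed to 11 N with no further motion, so it is at its stop. Release and lift off.

```bash
python3 -m jog '{"jaw":[8,40,40,40,40,40,40,40,40],"slide":[[-0.06,0,0],[0,0,0],[0,0,0],[0,0,0],[0,0,-0.7],[0,0,-1],[0,0,-1],[0,0,0],[0,0,0]],"spin":[0,0,0,0,0,0,0,0,0]}'
```

```text
time_s: 7.1
ee_pos: [515.8, 187.0, 208.0]
ee_rot: [-180.0, -0.0, 89.5]
force: [-1.1, 0.3, -0.1]
gripper_width: 40.0
gripper_force: 0.0
```

```bash
python3 -m jog '{"jaw":[40,40,40,40,40,40,40],"slide":[[-0.92,0.66,0],[-0.92,0.66,0],[-0.92,0.66,0],[-0.92,0.66,0],[-0.92,0.66,0],[-0.9,0.7,0],[0,0,0]],"spin":[0,0,0,0,0,0,0]}'
python3 - <<'E'
from h import *
C=[]
for n,(x0,y0,x1,y1) in dict(scene=(240,160,360,280),top=(220,140,340,260)).items():
    C.append(cv2.resize(env.grab_frame(n)[y0:y1,x0:x1],(400,400),interpolation=cv2.INTER_CUBIC))
cv2.imwrite("pics/a3.png",np.hstack(C)[:,:,::-1])
E
```

```text
time_s: 7.8
ee_pos: [635.8, 17.4, 205.2]
ee_rot: [-179.8, 0.1, 89.3]
force: [-0.3, 0.3, -0.9]
gripper_width: 40.4
gripper_force: 0.0
```

View pics/a3.png

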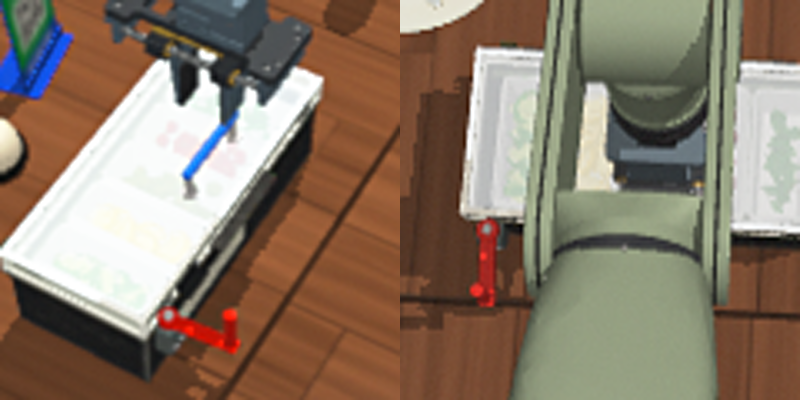

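The lever is fully out and stays there (left crop (168,315) to (232,345), right crop pointing straight down from the front). The fingers hover over the blue bar, so I'll descend and grip.

```bash
python3 -m jog '{"jaw":[40,40,40,40,40],"slide":[[0.1,0,0.6],[0,0,0.6],[0,0,0.6],[0,0,0.7],[0,0,0]],"spin":[0,0,0,0,0]}' && python3 -m jog '{"jaw":[5,5,5,5,5,5],"slide":[[0,0,0],[0,0,0],[0,0,0],[0,0,0],[0,0,0],[0,0,0]],"spin":[0,0,0,0,0,0]}' 50
```

```text
time_s: 8.4
ee_pos: [631.4, 24.8, 129.4]
ee_rot: [-179.5, -0.0, 89.6]
force: [-0.6, 0.0, -0.7]
gripper_width: 39.7
gripper_force: 0.0
time_s: 9.0
ee_pos: [633.7, 23.7, 133.9]
ee_rot: [-179.9, -0.0, 89.5]
force: [-4.1, 1.1, 6.4]
gripper_width: 10.8
gripper_force: 50.0
```

```bash
python3 -m jog '{"jaw":[5,5,5,5,5],"slide":[[0,0.022,-0.05],[0,0.022,-0.05],[0,0.022,-0.05],[0,0.022,-0.05],[0,0,0]],"spin":[0,0,0,0,0]}'; python3 -m jog '{"jaw":[5],"slide":[[0,0,0]],"spin":[0]}'
```

```text
time_s: 9.5
ee_pos: [634.5, 23.6, 136.1]
ee_rot: [-179.5, -0.0, 89.5]
force: [-4.9, 0.4, -7.6]
gripper_width: 10.9
gripper_force: 50.0
time_s: 9.6
ee_pos: [634.6, 23.6, 136.2]
ee_rot: [-179.5, -0.0, 89.5]
force: [-4.9, 1.2, -7.8]
gripper_width: 10.6
gripper_force: 50.0
```

```bash
python3 -m jog '{"jaw":[5,5,5,5,5],"slide":[[0,0.022,-0.05],[0,0.022,-0.05],[0,0.022,-0.05],[0,0.022,-0.05],[0,0,0]],"spin":[0,0,0,0,0]}'; python3 -m jog '{"jaw":[5],"slide":[[0,0,0]],"spin":[0]}'
```

```text
time_s: 10.1
ee_pos: [638.5, 23.6, 144.0]
ee_rot: [-179.7, -0.0, 89.5]
force: [-5.0, 2.2, -2.4]
gripper_width: 11.0
gripper_force: 50.0
time_s: 10.2
ee_pos: [638.5, 23.6, 144.1]
ee_rot: [-179.7, -0.0, 89.5]
force: [-5.1, 0.6, -2.7]
gripper_width: 11.1
gripper_force: 50.0
```

```bash
python3 -m jog '{"jaw":[5,5,5,5,5,5,5,5,5],"slide":[[0,0.028,-0.05],[0,0.028,-0.05],[0,0.028,-0.05],[0,0.028,-0.05],[0,0.028,-0.05],[0,0.028,-0.05],[0,0.028,-0.05],[0,0.028,-0.04],[0,0,0]],"spin":[0,0,0,0,0,0,0,0,0]}'; python3 -m jog '{"jaw":[5,5],"slide":[[0,0,0],[0,0,0]],"spin":[0,0]}'
python3 - <<'E'
from h import *
C=[]
for n,(x0,y0,x1,y1) in dict(scene=(230,160,350,280),top=(220,140,360,280)).items():
    im=env.grab_frame(n); cv2.imwrite(f"/tmp/{n}.png",im[:,:,::-1]); C.append(cv2.resize(im[y0:y1,x0:x1],(600,600) if n=="scene" else (200,200),interpolation=cv2.INTER_CUBIC))
C[1]=cv2.copyMakeBorder(C[1],0,400,0,0,cv2.BORDER_CONSTANT)
cv2.imwrite("pics/a4.png",np.hstack(C)[:,:,::-1]); print(env.state()["ee_pos"])
E
```

```text
time_s: 11.1
ee_pos: [645.0, 23.5, 155.5]
ee_rot: [-179.7, -0.0, 89.5]
force: [-5.4, 1.1, -2.8]
gripper_width: 10.9
gripper_force: 50.0
time_s: 11.3
ee_pos: [645.0, 23.5, 155.5]
ee_rot: [-179.7, -0.0, 89.5]
force: [-5.0, 0.9, -3.1]
gripper_width: 10.8
gripper_force: 50.0
[644.97955572  23.53581141 155.47436302]
```

View pics/a4.png

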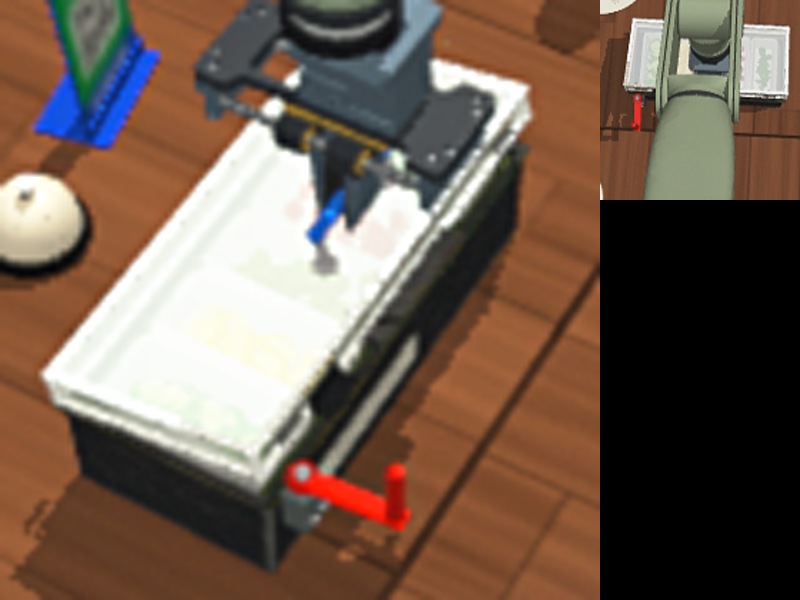

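Run:
```python
from h import *
im=cv2.imread("/tmp/scene.png")[:,:,::-1].copy()
m=mask(im,"blue",(285,185,325,225)); v,u=np.nonzero(m); p=np.c_[u,v]; print("bar end now",p[v>=v.max()-1].mean(0), len(u))
hx,hz,c=634.5+126,95,np.array
for t in (0,.09,.13,.17,.18,.2):
    rot=lambda f,h:(hx-(f*np.cos(t)-h*np.sin(t)), hz+h*np.cos(t)+f*np.sin(t))
    x,z=rot(126,55); X,Z=rot(165,23)
    print(t,"barL",proj("scene",c([x,66.5,z])).round(1),"front-left corner",proj("scene",c([X,213,Z])).round(1))
```

```text
bar end now [292.66666667 207.33333333] 36
0 barL [295.  212.8] front-left corner [281.8 256.5]
0.09 barL [293.5 209.9] front-left corner [280.8 253.5]
0.13 barL [292.7 208.7] front-left corner [280.2 252.1]
0.17 barL [291.9 207.4] front-left corner [279.6 250.6]
0.18 barL [291.6 207.1] front-left corner [279.4 250.3]
0.2 barL [291.2 206.5] front-left corner [279.  249.5]
```

```bash
python3 -m jog '{"jaw":[5,5,5,5,5,5,5],"slide":[[0,0.02,-0.03],[0,0,0],[0,0,0],[0,0,0],[0,0,0],[0,0,0],[0,0,0]],"spin":[0,0,0,0,0,0,0]}' && python3 -c "
from workcell import env
print(env.state()['qvel'].round(2)); print(env.job_done())"
```

```text
time_s: 12.1
ee_pos: [645.6, 23.5, 156.5]
ee_rot: [-179.7, -0.0, 89.5]
force: [-6.1, 0.8, -2.5]
gripper_width: 10.9
gripper_force: 50.0
[ 0.06  0.08 -0.05  0.06  0.04 -0.08]
the job is handed in; nothing more can be done
None
```

I swung the latch out to its stop, eased the lid off its seal with no jump, and handed the job in at 12 s with the bar still gripped and the lid steady about 3 cm open (about 0.175 rad by arm position and image); the bystanders weren't touched.

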